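# Set the angle gauge to 20 degrees on a rough stone and hold it for marking

## Robot

A 6-joint arm with a two-finger parallel gripper is mounted at the origin on the work surface. World frame = base frame: x ahead of the robot, y to its left, z up, the work surface at z = 0. Lengths are in m, angles in rad, forces in N, time in s.
With the tool pointing down it reaches from about 0.325 to 0.775 m from the base axis. Payload 5.5 kg.
Tool frame: the origin (TCP) lies at the very end of the fingers, on their centre line; the grasp point (between the pads) lies 19 mm behind it; z points along the fingers, y is the line along which they close (so a half turn about z gives the same grasp; the last joint's range is limited). The gripper opens to 85 mm and grips with 20 to 120 N. Pads are 22 mm wide; open, the fingers measure 114 mm over their backs; the gripper's body (76 mm by 85 mm) begins 54 mm behind the grasp point. The pads swing forward as they close: fully open they stand 13 mm farther back than shut.
Start: joints at [-1.209, 0.091, 1.231, -0, 1.82, -0.057], TCP at [0.244, -0.548, 0.231] pointing down, gripper open.
Joint ranges: [-2.87, 2.87], [-0.86, 2.18], [0.17, 2.46], [-1.51, 4.65], [0.06, 2.69], [-2.65, 2.65]. Speed limits (rad/s): [2.57, 2.57, 3.01, 3.14, 3.14, 3.14].

## Interface

Orientations are given as a rotation vector (axis times angle).
In Python, from workcell import r gives the robot as it stands. The module is installed in compiled form; this text tells all that it offers.
- The arm moves only by the shell command python3 -m inch 'ROWS'. ROWS is a JSON object of lists of equal length, an entry for each row: "angular": the turn, a rotation vector about the world's x, y, z in degrees, a list of three; "dp": the shift along the world's x, y, z in cm, a list of three; "grip": the closure, from 0 (fully open) to 1 (shut). A call has 1 to 20 rows; each row is the pose to reach, as a shift and turn from the pose commanded when the call began; what a row does not reach only later rows make up. A row lasts 1/12 s, in which the tool goes at most 41.7 mm and 7.16 degrees, less where a joint would pass 70% of its speed; a pose out of reach is approached as far as the arm can. A call with a gripper value outside its range is refused whole. The fingers move at their own pace and stop on an object; the grip force is fixed at half the most. Time passes only in rows, so rows that repeat a pose let the fingers close. It gives the time, the measured TCP pose, the force, the opening and the grip force at its end, in the units of the state.
- r.observe(): the state, without advancing time (a new reading comes with each control period).
- r.get_image(name): name is "side" or "top"; returns (picture, depth): 384x512x3 uint8, red, green, blue; 384x512 float32, m along the optical axis (not along the pixel's ray), 0 where there is no reading.
- r.camera_model(name): a dict with "K" (3x3 intrinsics, pixels), "k1" (the pictures are not rectified: a ray, as slopes to the right and down, at radius r is drawn at 1 + k1 r^2 times it, then the intrinsics apply), "R" (3x3) and "t" (3): a world point X has camera coordinates R X + t. Camera axes: x right, y down, z forward; pixel columns grow to the right and rows downward; lengths in m; the calibration is good to about 2 mm. A picture is of the moment at which its call begins. camera_model takes no time and is no camera call.
- r.close_job(): hands the job in; it is judged then, once.
Trained networks look in the newest picture that a camera, given by its name, has taken for a name from the list of things; names that differ only in an ending like _2 or _b are one class to them, and where a whole thing is asked for, a point or a joint stands for the part that bears it (a point fixed in the world has none). Each returns a list of dicts, best first, with "conf" (0 to 1); they miss things now and then, are a little off and sometimes report something else, mostly with a low value. They report only what shows in the picture. A call takes as long as a camera call.
- r.search_frame(camera, label): "centre" ([x, y, z] in m, in world coordinates, good to about 4 mm: the middle of the surface that is visible of it).
- r.trace(camera, label): "region" (384x512 bool, what is visible of it).
The state is a dict: "t": time; "joint_pos": joint angles; "qd": joint speeds; "effort": joint torques, N m; "position": TCP position; "eef_rot": TCP orientation; "contact_force": force on the tool from outside, world axes, zero at the start; "moment": the same for the moment, N m; "grip_width": opening from 0.0 (shut) to 1.0 (fully open); "grip_force": force on a finger pad.
Only numpy, scipy, OpenCV 4.12 (cv2) and the standard library are available. Lean on these libraries where they do the work, as an engineer would, in place of code of your own. Each camera call takes 0.05 s, during which the arm holds its last target. There are 200 camera calls.

## Task

Pick up the angle gauge by its grip and lay its straight base along the top of the rough stone, near level, so that it rests on the stone. Then rock it on the stone, down towards the stone's low tapering end, until the swinging pointer settles on the 20 degree mark, and finish holding it there by the grip, base resting lightly on the stone, so that the saw-cut line can be pencilled along it. Do not shift the stone or disturb the other things on the bench.

Things in the scene. Friction and masses are not known exactly. Their poses are not given: they have to be found in the camera images.
- gauge_centre (a point): Angle gauge (clinometer, about 0.28 kg), upright on the bench: aluminium base bar 140 (x) x 24 (y) x 14 mm, flat below; on it a black round housing 84 mm across, 20 thick, a white dial on both faces; on top a black grip block. 128 mm tall. This point: its middle, 64 mm above the underside. x along the bar, y across the thickness, z up. It works the same either way round.
- gauge_grip (a point): Where the gauge's black ribbed grip block (46 mm along x, 20 mm thick along y, flat sides, from 88 to 128 mm above the underside; the round housing of the same thickness reaches 98 mm) is best pinched across its thickness from above: 114 mm above the underside, 14 mm below the grip's top. Axes as the gauge's.
- gauge_base (a point): Middle of the flat underside of the gauge's base bar. Axes as the gauge's.
- gauge_end_a (a point): The +x end of the underside of the gauge's base bar, 70 mm from its middle.
- gauge_end_b (a point): The -x end of the underside of the gauge's base bar, 70 mm from its middle.
- pointer (a joint): The gauge's reading, rad. A weighted needle (period 0.35 s, damped) hangs plumb from a pivot 56 mm above the underside, over ticks every 10 degrees on the lower half of both dials, the long tick at zero. 0: base level; +0.349 (20 degrees): the gauge's +x end is down by 20 degrees; -0.349: the -x end is.
- stone: Rough banded grey-brown stone, loose, 1.5 kg, about 180 long (x) x 85 wide (y) x 70 mm high. Origin: in its underside, on the middle line; x points along it to its low tapering end, z up. Along y = 0 its top has two rounded humps: the high one at x = -24 mm, 70 mm high, the lower one at x = 32 mm, 60 mm high (points stone_hump_*).
- stone_hump_high (a point): Top of the stone's high hump (x = -24 mm, 70 mm up; heights true to 2 mm). Radius of curvature along the stone's x about 73 mm. Axes as the stone's.
- stone_hump_low (a point): Top of the stone's lower hump (x = +32 mm, 60 mm up). Radius along x about 44 mm; beyond it the stone falls to a toe under 27 mm high that ends at x = 100 mm. A straight edge laid on both humps slopes down 10 degrees towards +x; tilted further it rocks on this hump alone. Axes as the stone's.
- sample_pot: Bystander: clear pot with orange lid, 65 mm across, 73 mm high; origin in the middle of its underside.
- dropper_bottle: Bystander: amber dropper bottle, 33 mm across, 92 mm high; origin in the middle of its underside.
- petri_dish: Bystander: clear covered dish, 92 mm across, 15 mm high; origin in the middle of its underside.

How it is judged:
By the outcome, as a careful person would: the job done as asked, in the order asked, and still so for the second after the job is handed in, while the arm keeps its last pose, push and grip.
It also fails if it takes over 51 s, if anything falls off the work surface, if the arm or the gripper's body presses on something with over 40 N, if the wrist force passes 120 N, or if a joint passes its speed limit or range.

## Working session

There is one attempt and no reset: what is moved stays moved. The work goes in short steps, Python scripts to look and compute and a shell command to move; the robot and the scene stay as the last step left them, time stands still between calls to the robot, and variables do not carry over. Pictures are saved under pics/ and viewed, at most 10 in all, crops included, and the job is handed in when it is done.

```bash
mkdir -p pics
cat > h.py <<'E'
import numpy as np, cv2
from workcell import r
from scipy.spatial.transform import Rotation as Ro
def cloud(name):
    im,d=r.get_image(name); c=r.camera_model(name); K=c['K'];K=np.array(K)
    v,u=np.mgrid[0:384,0:512]
    p=np.stack([(u-K[0,2])/K[0,0],(v-K[1,2])/K[1,1]],-1)
    q=p.copy()
    for _ in range(8): q=p/(1+c['k1']*(q**2).sum(-1,keepdims=True))
    P=np.concatenate([q,np.ones_like(q[...,:1])],-1)*d[...,None]
    W=(P-np.array(c['t']))@np.array(c['R'])
    W[d==0]=np.nan
    return im,W
def save(n,im): cv2.imwrite('pics/'+n,im[...,::-1])
def st():
    s=r.observe(); print({k:np.round(s[k],3).tolist() for k in ('t','position','eef_rot','contact_force','moment','grip_width','grip_force')})
E
python3 - <<'E'
from h import *
st()
ims=[]
for n in('side','top'):
    im,W=cloud(n); ims.append(im); c=r.camera_model(n); print(n,'cam at',-np.array(c['R']).T@c['t'],np.array(c['R'])[2])
    for l in ['gauge_centre','gauge_grip','gauge_base','gauge_end_a','gauge_end_b','stone','stone_hump_high','stone_hump_low','sample_pot','dropper_bottle','petri_dish']:
        print(l,[(np.round(o['centre'],3).tolist(),round(o['conf'],2)) for o in r.search_frame(n,l)[:3]])
    m=r.trace(n,'stone')
    if m:
        p=W[m[0]['region']];p=p[np.isfinite(p).all(1)&(p[:,2]>.006)]; q=p[:,:2]-np.median(p[:,:2],0); 
        print('stone',len(p),p.min(0),p.max(0),cv2.minAreaRect(p[:,:2].astype(np.float32)))
save('a.png',np.vstack(ims)[:, :])
save('side.png',ims[0]);save('top.png',ims[1])
E
```

```text
{'t': 0.0, 'position': [0.244, -0.548, 0.23], 'eef_rot': [-3.071, -0.653, 0.001], 'contact_force': [0.245, 0.051, -0.229], 'moment': [-0.004, 0.029, -0.045], 'grip_width': 0.998, 'grip_force': 0.0}
side cam at [0.28965501 0.68341501 0.54658596] [ 0.34718405 -0.78509365 -0.51292416]
gauge_centre [([0.455, -0.175, 0.067], 0.94), ([0.499, 0.253, 0.044], 0.5)]
gauge_grip [([0.46, -0.178, 0.067], 0.89)]
gauge_base [([0.459, -0.178, 0.067], 0.94), ([0.708, 0.045, 0.043], 0.6)]
gauge_end_a [([0.457, -0.177, 0.068], 0.71)]
gauge_end_b [([0.457, -0.177, 0.068], 0.71)]
stone [([0.502, 0.25, 0.049], 0.76)]
stone_hump_high [([0.5, 0.255, 0.046], 0.89), ([0.455, -0.176, 0.066], 0.6)]
stone_hump_low [([0.499, 0.25, 0.044], 0.91)]
sample_pot [([0.682, 0.366, 0.07], 0.56), ([0.702, 0.045, 0.044], 0.36)]
dropper_bottle [([0.707, 0.045, 0.043], 0.71)]
petri_dish [([0.669, -0.356, 0.012], 0.62)]
stone 2323 [0.46074973 0.16320088 0.01136437] [0.56941629 0.31973294 0.06994551] ((0.5116984844207764, 0.24499540030956268), (0.0822359248995781, 0.15903806686401367), 17.339210510253906)
top cam at [ 0.38958517 -0.00404329  1.3942892 ] [ 0.15117887  0.00949841 -0.98846079]
gauge_centre []
gauge_grip [([0.464, -0.189, 0.084], 0.95), ([0.505, 0.22, 0.053], 0.66)]
gauge_base [([0.464, -0.191, 0.081], 0.74)]
gauge_end_a [([0.46, -0.185, 0.08], 0.84)]
gauge_end_b [([0.46, -0.185, 0.08], 0.84)]
stone [([0.511, 0.216, 0.054], 0.77)]
stone_hump_high [([0.508, 0.222, 0.056], 0.84)]
stone_hump_low [([0.506, 0.22, 0.054], 0.72)]
sample_pot [([0.69, 0.351, 0.072], 0.88)]
dropper_bottle [([0.706, 0.038, 0.059], 0.51)]
petri_dish [([0.673, -0.367, 0.014], 0.98), ([0.507, 0.222, 0.056], 0.36)]
stone 1302 [0.46441107 0.15198419 0.00873621] [0.56751256 0.31462765 0.07544761] ((0.5116427540779114, 0.23333697021007538), (0.07939393073320389, 0.1672833412885666), 20.049884796142578)
```

Run:
```python
from h import *
for n in('side','top'):
    im,W=cloud(n)
    r.get_image(n); m=r.trace(n,'gauge_centre') or r.trace(n,'gauge_grip')
    p=W[m[0]['region']];p=p[np.isfinite(p).all(1)]
    for lo,hi in((.004,.03),(.03,.098),(.1,.14)):
        q=p[(p[:,2]>lo)&(p[:,2]<hi)]
        if len(q)<8: continue
        print(n,lo,len(q),q.mean(0).round(4),cv2.minAreaRect(q[:,:2].astype(np.float32)), q[:,2].max())
        u,s,v=np.linalg.svd(q[:,:2]-q[:,:2].mean(0),full_matrices=False);print(v[0],np.degrees(np.arctan2(v[0,1],v[0,0])))
    m=r.trace(n,'stone'); p=W[m[0]['region']];p=p[np.isfinite(p).all(1)&(p[:,2]>.004)]
    (c,wh,a)=cv2.minAreaRect(p[:,:2].astype(np.float32))
    for ang in (105,107.5,110,112.5):
        t=np.radians(ang); ax=np.array([np.cos(t),np.sin(t)]);ay=np.array([-ax[1],ax[0]])
        s=(p[:,:2]-c)@ax; w=(p[:,:2]-c)@ay
        print(ang,s.min(),s.max(),w.min(),w.max())
    t=np.radians(108);ax=np.array([np.cos(t),np.sin(t)]);s=(p[:,:2]-c)@ax;w=(p[:,:2]-c)@np.array([-ax[1],ax[0]])
    print('c',c)
    for k in np.arange(-.09,.09,.01):
        g=(s>k)&(s<k+.01)
        if g.any(): print(round(k+.005,3),np.percentile(p[g,2],97).round(4),w[g].min().round(3),w[g].max().round(3),w[g][p[g,2]>np.percentile(p[g,2],80)].mean().round(3))
```

```text
side 0.004 131 [ 0.4578 -0.1673  0.0133] ((0.46228501200675964, -0.1960171014070511), (0.023685995489358902, 0.1229933649301529), 6.750313758850098) 0.02971296442829762
[-0.02463492  0.99969651] 91.41162001165098
side 0.03 231 [ 0.4591 -0.1778  0.0676] ((0.46363064646720886, -0.20553980767726898), (0.024434110149741173, 0.0892881527543068), 6.531144142150879) 0.09773617181832504
[0.05135335 0.99868055] 87.05637518163803
side 0.1 120 [ 0.4617 -0.1936  0.1185] ((0.4635360836982727, -0.20394118130207062), (0.020469794049859047, 0.047432903200387955), 6.618441581726074) 0.12858359691909033
[-0.07248061  0.99736982] 94.15647800334798
105 -0.08075992652915433 0.08115102040831473 -0.04682802852574484 0.037411909313239344
107.5 -0.08098083850155631 0.08122784057390316 -0.04476103792043768 0.03775911542975798
110 -0.08104759884522061 0.08115003892827048 -0.042608842135397874 0.03968795070939152
112.5 -0.08096008047803865 0.08096385500933738 -0.04064650437425552 0.041734153587903285
c (0.5093200206756592, 0.24105340242385864)
-0.085 0.0533 -0.003 -0.003 nan
-0.075 0.0596 -0.027 0.028 -0.005
-0
[... 1509 characters left out ...]
48929977417, 0.23478925228118896)
-0.085 0.0528 -0.021 0.016 -0.004
-0.075 0.0598 -0.031 0.027 -0.007
-0.065 0.0651 -0.036 0.037 -0.001
-0.055 0.0698 -0.043 0.04 -0.0
-0.045 0.0696 -0.043 0.04 0.001
-0.035 0.0726 -0.04 0.04 0.001
-0.025 0.0709 -0.038 0.041 0.002
-0.015 0.0698 -0.041 0.039 -0.001
-0.005 0.0654 -0.032 0.036 0.001
0.005 0.0604 -0.031 0.036 0.004
0.015 0.0621 -0.028 0.038 0.006
0.025 0.0618 -0.028 0.037 0.004
0.035 0.0606 -0.026 0.035 0.007
0.045 0.0553 -0.02 0.03 0.001
0.055 0.0445 -0.015 0.029 0.004
0.065 0.0293 -0.015 0.029 0.007
0.075 0.0278 -0.015 0.024 0.009
0.085 0.0225 -0.008 0.019 0.001<stdin>:21: RuntimeWarning: Mean of empty slice.
  ret = ret.dtype.type(ret / rcount)
```

View pics/side.png

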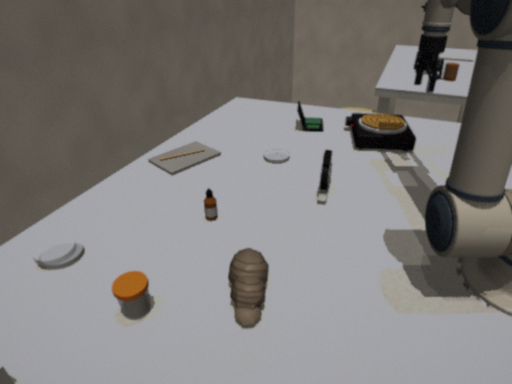

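View pics/top.png

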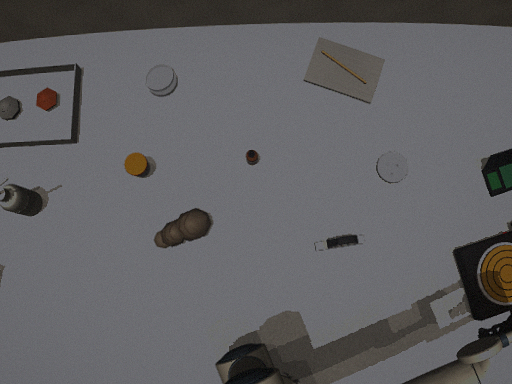

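Side view: the gauge is at pixel (325,175) and the stone at (248,285), with its low toe towards +y, nearer the camera. The top view agrees, with the gauge at (340,242), the stone at (183,228) and clear space around both. The gauge centre is about (0.463, -0.206), with its bar at 96.7°. The stone axis is about 110°, with the low hump near (0.505, 0.255). I'll move above the gauge.

```bash
python3 -m inch '{"dp":[[22,34.2,0],[22,34.2,0],[22,34.2,0],[22,34.2,0],[22,34.2,0],[22,34.2,0],[22,34.2,0],[22,34.2,0],[22,34.2,0],[22,34.2,0],[22,34.2,0],[22,34.2,0],[22,34.2,0],[22,34.2,0],[22,34.2,0]],"angular":[[0,0,72.7],[0,0,72.7],[0,0,72.7],[0,0,72.7],[0,0,72.7],[0,0,72.7],[0,0,72.7],[0,0,72.7],[0,0,72.7],[0,0,72.7],[0,0,72.7],[0,0,72.7],[0,0,72.7],[0,0,72.7],[0,0,72.7]],"grip":[0,0,0,0,0,0,0,0,0,0,0,0,0,0,0]}'
python3 - <<'E'
from h import *
st(); s=r.observe(); print(Ro.from_rotvec(s['eef_rot']).as_matrix().round(3))
im,W=cloud('side'); save('b.png',cv2.resize(im[60:300,200:460],None,fx=2.4,fy=2.4))
m=r.trace('side','gauge_grip')[0]['region']; p=W[m];p=p[(p[:,2]>.1)&(p[:,2]<.14)];print(cv2.minAreaRect(p[:,:2].astype(np.float32)),p[:,2].max())
E
```

```text
t: 2.95
position: [0.4634, -0.2074, 0.2313]
eef_rot: [2.092, 2.344, -0.0]
contact_force: [0.5, -0.2, -0.4]
grip_width: 1.002
grip_force: 0.0
{'t': 2.95, 'position': [0.463, -0.207, 0.231], 'eef_rot': [2.092, 2.344, -0.0], 'contact_force': [0.511, -0.206, -0.351], 'moment': [-0.0, 0.044, 0.041], 'grip_width': 1.002, 'grip_force': 0.0}
[[-0.113  0.994 -0.   ]
 [ 0.994  0.113 -0.   ]
 [-0.    -0.    -1.   ]]
((0.4633822739124298, -0.20419901609420776), (0.02025771513581276, 0.04793287813663483), 6.954991817474365) 0.12842497018615265
```

View pics/b.png

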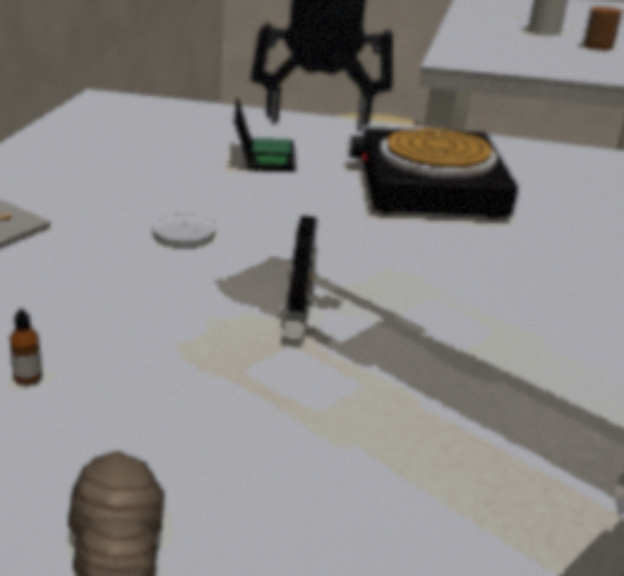

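The open fingers straddle the gauge: fingertips at crop (275,115) and (365,120), grip at (305,220) below. They line up, so I'll descend and close.

```bash
python3 -m inch '{"dp":[[0,0.1,-3],[0,0.1,-6],[0,0.1,-9],[0,0.1,-11],[0,0.1,-12.5],[0,0.1,-13.6],[0,0.1,-13.6],[0,0.1,-13.6],[0,0.1,-13.6],[0,0.1,-13.6],[0,0.1,-13.6],[0,0.1,-13.6],[0,0.1,-13.6],[0,0.1,-13.6],[0,0.1,-13.6],[0,0.1,-13.6],[0,0.1,-13.6]],"angular":[[0,0,0],[0,0,0],[0,0,0],[0,0,0],[0,0,0],[0,0,0],[0,0,0],[0,0,0],[0,0,0],[0,0,0],[0,0,0],[0,0,0],[0,0,0],[0,0,0],[0,0,0],[0,0,0],[0,0,0]],"grip":[0,0,0,0,0,0,0,0,1,1,1,1,1,1,1,1,1]}'
```

```text
t: 4.47
position: [0.4643, -0.2053, 0.0959]
eef_rot: [2.087, 2.347, 0.0]
contact_force: [-0.7, 0.3, 3.7]
grip_width: 0.226
grip_force: 59.8
```

Held, at about 19 mm opening and 60 N. I'll lift it, carry it over the stone and turn it to line up with the stone's axis.

```bash
python3 -m inch '{"dp":[[0,0,1.5],[0,0,4],[0,0,7],[0,0,10],[0,1,12],[0.2,3,13.4],[0.5,6,13.4],[1,9,13.4],[1.3,12.5,13.4],[1.6,16,13.4],[2,19.5,13.4],[2.3,23,13.4],[2.7,26.5,13.4],[3,30,13.4],[3.4,33.5,13.4],[3.7,37,13.4],[4,40,13.4],[4.3,42.5,13.4],[4.5,44,13.4],[4.5,44.5,13.4]],"angular":[[0,0,0],[0,0,0],[0,0,0],[0,0,0],[0,0,0],[0,0,1],[0,0,2],[0,0,3],[0,0,4],[0,0,5],[0,0,6],[0,0,7],[0,0,8],[0,0,9],[0,0,10],[0,0,11],[0,0,12],[0,0,13],[0,0,13.3],[0,0,13.3]],"grip":[1,1,1,1,1,1,1,1,1,1,1,1,1,1,1,1,1,1,1,1]}'
python3 -m inch '{"dp":[[0,0,0],[0,0,0],[0,0,0],[0,0,0]],"angular":[[0,0,0],[0,0,0],[0,0,0],[0,0,0]],"grip":[1,1,1,1]}'
python3 - <<'E'
from h import *
st(); s=r.observe(); print(Ro.from_rotvec(s['eef_rot']).as_matrix().round(3),np.round(s['joint_pos'],3))
im,W=cloud('side'); save('c.png',cv2.resize(im[150:350,150:350],None,fx=2.9,fy=2.9,interpolation=cv2.INTER_CUBIC))
for l in ['gauge_grip','gauge_base']:
  print(l,[(np.round(o['centre'],3).tolist(),round(o['conf'],2)) for o in r.search_frame('side',l)[:2]])
m=r.trace('side','gauge_base')[0]['region']; p=W[m];p=p[np.isfinite(p).all(1)]; 
ax=np.array([-.342,.94]);s=(p[:,:2]-[.5145,.2255])@ax; w=(p[:,:2]-[.5145,.2255])@np.array([-.94,-.342])
for k in np.arange(-.08,.12,.01):
  g=(s>k)&(s<k+.01)&(p[:,2]<.3)&(abs(w)<.04)
  if g.sum()>3: print(k.round(3),g.sum(),p[g,2].min().round(4),p[g,2].max().round(4),w[g].mean().round(4))
E
```

```text
t: 6.13
position: [0.5085, 0.2418, 0.2275]
eef_rot: [-1.798, -2.574, 0.003]
contact_force: [-0.5, -0.9, -3.4]
grip_width: 0.223
grip_force: 59.3
t: 6.47
position: [0.5092, 0.2385, 0.2295]
eef_rot: [1.804, 2.571, -0.0]
contact_force: [-0.1, -0.5, -2.6]
grip_width: 0.224
grip_force: 59.3
{'t': 6.467, 'position': [0.509, 0.239, 0.23], 'eef_rot': [1.804, 2.571, -0.0], 'contact_force': [-0.062, -0.478, -2.556], 'moment': [-0.026, 0.002, 0.023], 'grip_width': 0.224, 'grip_force': 59.306}
[[-0.34  0.94  0.  ]
 [ 0.94  0.34 -0.  ]
 [-0.    0.   -1.  ]] [ 0.378 -0.011  1.339 -0.     1.814  0.031]
gauge_grip [([0.501, 0.263, 0.199], 0.97)]
gauge_base [([0.496, 0.264, 0.195], 0.94)]
-0.04 4 0.1452 0.1461 0.0122
-0.03 20 0.0589 0.1949 0.0082
-0.02 22 0.0569 0.2029 0.0045
-0.01 37 0.0543 0.2618 0.001
-0.0 50 0.054 0.2622 -0.0003
0.01 70 0.1493 0.2616 0.0065
0.02 76 0.1448 0.2619 0.0035
0.03 374 0.1345 0.2615 0.0013
0.04 237 0.1444 0.2223 0.0012
0.05 326 0.1348 0.2111 0.001
0.06 56 0.1445 0.1479 0.001
0.07 63 0.1368 0.1478 0.0016
0.08 99 0.1337 0.1475 0.0007
```

View pics/c.png

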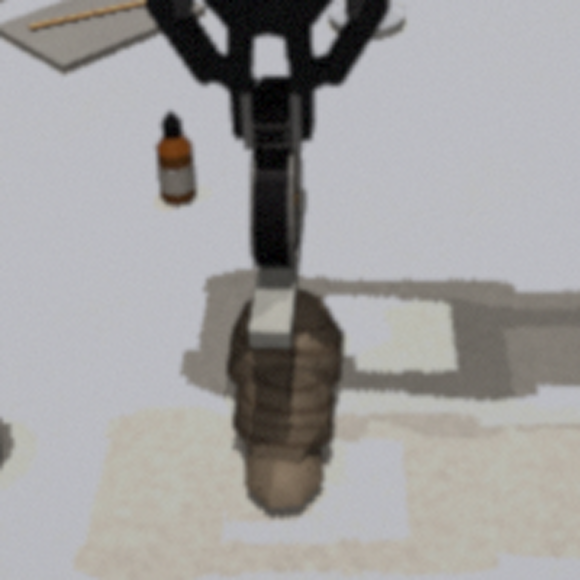

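The gauge hangs level over the stone and in line with it: bar at crop (272,320), toe at (285,490). Its underside is at 0.134. I'll descend to just above the high hump, then feel for contact.

```bash
python3 -m inch '{"dp":[[0,0.1,-2],[0,0.1,-4],[0,0.1,-5.3],[0,0.1,-5.8],[0,0.1,-5.8],[0,0.1,-5.8]],"angular":[[0,0,0],[0,0,0],[0,0,0],[0,0,0],[0,0,0],[0,0,0]],"grip":[1,1,1,1,1,1]}'
for i in 1 2 3; do python3 -m inch '{"dp":[[0,0,-0.1],[0,0,-0.15],[0,0,-0.15]],"angular":[[0,0,0],[0,0,0],[0,0,0]],"grip":[1,1,1]}'; done
```

```text
t: 7.17
position: [0.5091, 0.2408, 0.1718]
eef_rot: [1.802, 2.573, 0.0]
contact_force: [-0.1, 0.3, -3.1]
grip_width: 0.221
grip_force: 59.2
t: 7.42
position: [0.5094, 0.241, 0.1708]
eef_rot: [1.802, 2.573, 0.002]
contact_force: [-0.7, -0.7, -3.6]
grip_width: 0.226
grip_force: 59.2
t: 7.67
position: [0.509, 0.2409, 0.1683]
eef_rot: [1.802, 2.573, 0.0]
contact_force: [1.0, 0.3, -4.1]
grip_width: 0.225
grip_force: 59.2
t: 7.92
position: [0.5089, 0.2408, 0.1665]
eef_rot: [-1.802, -2.573, 0.0]
contact_force: [0.0, 0.2, -2.8]
grip_width: 0.231
grip_force: 59.2
```

```bash
for i in 1 2 3; do python3 -m inch '{"dp":[[0,0,-0.05],[0,0,-0.05],[0,0,-0.05]],"angular":[[0,0,0],[0,0,0],[0,0,0]],"grip":[1,1,1]}';python3 -c "
from h import *
st()"; done
```

```text
t: 8.17
position: [0.509, 0.2408, 0.1662]
eef_rot: [1.802, 2.573, -0.0]
contact_force: [-0.5, -0.4, -3.6]
grip_width: 0.226
grip_force: 59.2
{'t': 8.167, 'position': [0.509, 0.241, 0.166], 'eef_rot': [1.802, 2.573, -0.0], 'contact_force': [-0.457, -0.378, -3.55], 'moment': [-0.021, 0.005, -0.004], 'grip_width': 0.226, 'grip_force': 59.194}
t: 8.42
position: [0.509, 0.2408, 0.1658]
eef_rot: [1.802, 2.573, 0.0]
contact_force: [0.2, 0.9, -2.6]
grip_width: 0.225
grip_force: 59.2
{'t': 8.417, 'position': [0.509, 0.241, 0.166], 'eef_rot': [1.802, 2.573, 0.0], 'contact_force': [0.184, 0.934, -2.641], 'moment': [-0.004, 0.01, 0.027], 'grip_width': 0.225, 'grip_force': 59.197}
t: 8.67
position: [0.509, 0.2409, 0.1656]
eef_rot: [1.802, 2.573, 0.001]
contact_force: [0.1, 0.4, -1.8]
grip_width: 0.223
grip_force: 59.6
{'t': 8.667, 'position': [0.509, 0.241, 0.166], 'eef_rot': [1.802, 2.573, 0.001], 'contact_force': [0.065, 0.383, -1.791], 'moment': [0.006, 0.104, 0.029], 'grip_width': 0.223, 'grip_force': 59.635}
```

```bash
for i in 1 2 ; do python3 -m inch '{"dp":[[0,0,-0.05],[0,0,-0.05],[0,0,-0.05]],"angular":[[0,0,0],[0,0,0],[0,0,0]],"grip":[1,1,1]}';python3 -c "
from h import *
st()"; done
```

```text
t: 8.92
position: [0.5091, 0.241, 0.1654]
eef_rot: [1.802, 2.573, 0.001]
contact_force: [-1.5, 0.5, 2.0]
grip_width: 0.225
grip_force: 60.0
{'t': 8.917, 'position': [0.509, 0.241, 0.165], 'eef_rot': [1.802, 2.573, 0.001], 'contact_force': [-1.543, 0.476, 2.012], 'moment': [-0.076, 0.279, -0.037], 'grip_width': 0.225, 'grip_force': 59.953}
t: 9.17
position: [0.5091, 0.2411, 0.1652]
eef_rot: [1.802, 2.573, 0.002]
contact_force: [-2.1, 1.2, 5.8]
grip_width: 0.225
grip_force: 60.4
{'t': 9.167, 'position': [0.509, 0.241, 0.165], 'eef_rot': [1.802, 2.573, 0.002], 'contact_force': [-2.097, 1.209, 5.753], 'moment': [-0.064, 0.447, -0.06], 'grip_width': 0.225, 'grip_force': 60.442}
```

It's resting level on the high hump, with the underside at 0.0695 and about 8 N. I'll ease off a little, hold, then rock the first 5° around the hump.

```bash
python3 -m inch '{"dp":[[0,0,0.03],[0,0,0.03],[0,0,0.03],[0,0,0.03],[0,0,0.03],[0,0,0.03],[0,0,0.03],[0,0,0.03],[0,0,0.03],[0,0,0.03]],"angular":[[0,0,0],[0,0,0],[0,0,0],[0,0,0],[0,0,0],[0,0,0],[0,0,0],[0,0,0],[0,0,0],[0,0,0]],"grip":[1,1,1,1,1,1,1,1,1,1]}'
python3 -m inch '{"dp":[[-0.06,0.15,-0.07],[-0.11,0.31,-0.13],[-0.17,0.46,-0.2],[-0.22,0.62,-0.28],[-0.28,0.77,-0.35],[-0.28,0.77,-0.35],[-0.28,0.77,-0.35]],"angular":[[-0.94,-0.34,0],[-1.88,-0.68,0],[-2.82,-1.03,0],[-3.76,-1.37,0],[-4.7,-1.71,0],[-4.7,-1.71,0],[-4.7,-1.71,0]],"grip":[1,1,1,1,1,1,1]}'
python3 - <<'E'
from h import *
st(); s=r.observe(); print(Ro.from_rotvec(s['eef_rot']).as_matrix()[:,2].round(4))
im,W=cloud('side'); save('d.png',cv2.resize(im[180:340,180:320],None,fx=3.6,fy=3.6,interpolation=cv2.INTER_CUBIC))
for n in('side','top'):
    r.get_image(n);print(n,[(np.round(o['centre'],3).tolist(),round(o['conf'],2)) for o in r.search_frame(n,'stone')[:1]])
E
```

```text
t: 10.0
position: [0.5091, 0.2411, 0.1653]
eef_rot: [1.802, 2.573, 0.002]
contact_force: [-1.9, 0.7, 5.8]
grip_width: 0.219
grip_force: 60.4
t: 10.58
position: [0.5064, 0.2489, 0.1615]
eef_rot: [1.758, 2.513, -0.077]
contact_force: [-1.4, 0.2, 7.5]
grip_width: 0.225
grip_force: 60.5
{'t': 10.583, 'position': [0.506, 0.249, 0.162], 'eef_rot': [1.758, 2.513, -0.077], 'contact_force': [-1.395, 0.223, 7.452], 'moment': [-0.256, 0.181, -0.053], 'grip_width': 0.225, 'grip_force': 60.502}
[ 0.0314 -0.083  -0.9961]
side [([0.492, 0.264, 0.038], 0.94)]
top [([0.509, 0.195, 0.05], 0.57)]
```

View pics/d.png

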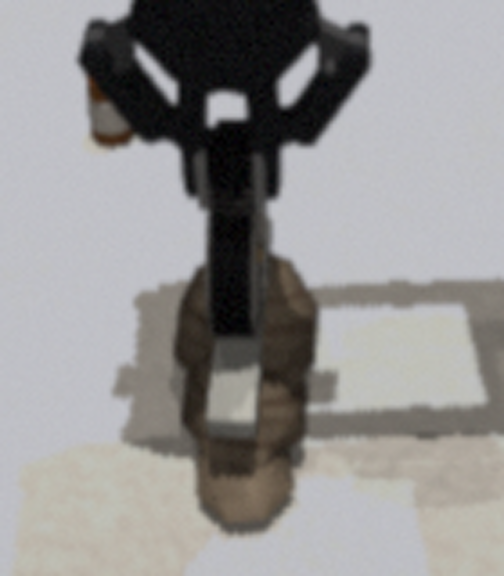

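The bar lies along the stone's top (crop 232,400) and is tilted about 5°, with the stone unmoved. I'll continue to 10°, slightly lighter.

```bash
python3 -m inch '{"dp":[[-0.06,0.15,-0.05],[-0.11,0.31,-0.11],[-0.17,0.46,-0.19],[-0.22,0.61,-0.28],[-0.28,0.76,-0.38],[-0.28,0.76,-0.38],[-0.28,0.76,-0.38]],"angular":[[-0.94,-0.34,0],[-1.88,-0.68,0],[-2.82,-1.03,0],[-3.76,-1.37,0],[-4.7,-1.71,0],[-4.7,-1.71,0],[-4.7,-1.71,0]],"grip":[1,1,1,1,1,1,1]}'
python3 - <<'E'
from h import *
st(); s=r.observe(); print(Ro.from_rotvec(s['eef_rot']).as_matrix()[:,2].round(4))
E
```

```text
t: 11.42
position: [0.5036, 0.2565, 0.1577]
eef_rot: [1.715, 2.452, -0.151]
contact_force: [-0.8, -0.2, 6.2]
grip_width: 0.225
grip_force: 60.6
{'t': 11.417, 'position': [0.504, 0.257, 0.158], 'eef_rot': [1.715, 2.452, -0.151], 'contact_force': [-0.826, -0.201, 6.2], 'moment': [-0.323, -0.002, -0.024], 'grip_width': 0.225, 'grip_force': 60.645}
[ 0.0613 -0.165  -0.9844]
```

```bash
python3 -m inch '{"dp":[[-0.06,0.16,0.03],[-0.12,0.33,0.05],[-0.18,0.49,0.07],[-0.24,0.65,0.08],[-0.3,0.82,0.09],[-0.3,0.82,0.09],[-0.3,0.82,0.09]],"angular":[[-0.94,-0.34,0],[-1.88,-0.68,0],[-2.82,-1.03,0],[-3.76,-1.37,0],[-4.7,-1.71,0],[-4.7,-1.71,0],[-4.7,-1.71,0]],"grip":[1,1,1,1,1,1,1]}'
python3 - <<'E'
from h import *
st(); s=r.observe(); print(Ro.from_rotvec(s['eef_rot']).as_matrix()[:,2].round(4))
E
```

```text
t: 12.0
position: [0.4999, 0.265, 0.1575]
eef_rot: [1.673, 2.393, -0.222]
contact_force: [0.0, 0.0, 0.5]
grip_width: 0.225
grip_force: 60.0
{'t': 12.0, 'position': [0.5, 0.265, 0.158], 'eef_rot': [1.673, 2.393, -0.222], 'contact_force': [0.009, 0.046, 0.506], 'moment': [0.387, -0.008, 0.034], 'grip_width': 0.225, 'grip_force': 59.976}
[ 0.0876 -0.2434 -0.966 ]
```

```bash
python3 -m inch '{"dp":[[-0.06,0.16,0],[-0.12,0.33,0],[-0.18,0.49,0],[-0.24,0.65,0],[-0.3,0.82,0],[-0.3,0.82,0],[-0.3,0.82,0],[-0.3,0.82,0]],"angular":[[-0.94,-0.34,0],[-1.88,-0.68,0],[-2.82,-1.03,0],[-3.76,-1.37,0],[-4.7,-1.71,0],[-4.7,-1.71,0],[-4.7,-1.71,0],[-4.7,-1.71,0]],"grip":[1,1,1,1,1,1,1,1]}'
python3 - <<'E'
from h import *
st(); s=r.observe(); Rm=Ro.from_rotvec(s['eef_rot']).as_matrix();print(Rm.round(4)); P=np.array(s['position'])
im,W=cloud('side'); save('e.png',cv2.resize(im[190:340,170:330],None,fx=3.7,fy=3.7,interpolation=cv2.INTER_CUBIC))
for n in('side','top'):
  im,W=cloud(n)
  r.get_image(n);o=r.search_frame(n,'stone');print(n,[(np.round(a['centre'],3).tolist(),round(a['conf'],2)) for a in o[:1]])
  L=((W.reshape(-1,3)-P)@Rm); L[:,2]=.0959-L[:,2]  # height above base in gauge frame
  sel=np.isfinite(L).all(1)&(abs(L[:,1])<.009)&(L[:,0]>-.08)&(L[:,0]<.08)
  for nm,lo,hi,a,b in(('bar+',.004,.024,.035,.068),('bar-',.004,.024,-.068,-.047),('griptop',.118,.14,-.02,.02)):
    q=L[sel&(L[:,2]>lo)&(L[:,2]<hi)&(L[:,0]>a)&(L[:,0]<b)]
    if len(q)>5: print(n,nm,len(q),np.median(q,0).round(4),np.polyfit(q[:,0],q[:,2],1).round(4))
  q=L[sel&(L[:,2]>-.01)&(L[:,2]<.12)&(L[:,0]>.068-.03)]; print('xmax',np.sort(q[:,0])[-8:].round(4))
E
```

```text
t: 12.67
position: [0.4972, 0.2726, 0.1577]
eef_rot: [1.63, 2.328, -0.289]
contact_force: [-0.6, 0.9, -2.6]
grip_width: 0.226
grip_force: 59.5
{'t': 12.667, 'position': [0.497, 0.273, 0.158], 'eef_rot': [1.63, 2.328, -0.289], 'contact_force': [-0.616, 0.943, -2.576], 'moment': [0.553, 0.307, -0.009], 'grip_width': 0.226, 'grip_force': 59.538}
[[-3.217e-01  9.397e-01  1.162e-01]
 [ 8.829e-01  3.421e-01 -3.217e-01]
 [-3.420e-01 -9.000e-04 -9.397e-01]]
side [([0.492, 0.264, 0.038], 0.97)]
side bar+ 173 [0.0524 0.0001 0.0139] [0.0306 0.0122]
side griptop 194 [0.0042 0.0007 0.1271] [-0.0131  0.1271]
xmax [0.069  0.069  0.069  0.0691 0.0692 0.0692 0.0693 0.0694]
top [([0.505, 0.199, 0.051], 0.64)]
top bar+ 7 [ 0.049  -0.0082  0.0153] [-0.1814  0.0238]
top bar- 51 [-0.0583 -0.0008  0.0138] [0.0262 0.0155]
top griptop 64 [-0.0085  0.0025  0.1277] [-0.048   0.1277]
xmax [0.0386 0.04   0.0472 0.049  0.0545 0.0574 0.0656]
```

View pics/e.png

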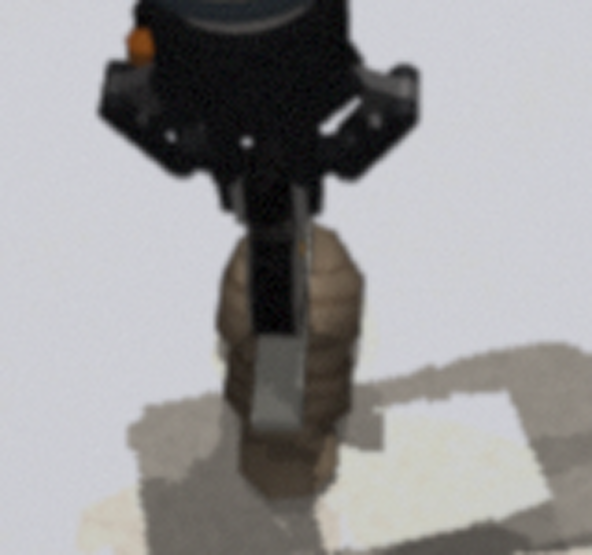

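The tool is at exactly 20.0°, and both bar ends fit an unslipped grip. In the crop the bar is at (280,385), over the low hump. Contact is now almost zero, so I'll lower gently until it rests lightly.

```bash
for i in 1 2 3; do python3 -m inch '{"dp":[[0,0,-0.03],[0,0,-0.03],[0,0,-0.03],[0,0,-0.03]],"angular":[[0,0,0],[0,0,0],[0,0,0],[0,0,0]],"grip":[1,1,1,1]}'; python3 -c "
from h import *
st()"|cut -c 80-; done
```

```text
t: 13.35
position: [0.4974, 0.2724, 0.1579]
eef_rot: [1.63, 2.327, -0.288]
contact_force: [0.3, -0.1, -1.2]
grip_width: 0.221
grip_force: 59.5
], 'contact_force': [0.274, -0.116, -1.153], 'moment': [0.329, 0.216, 0.009], 'grip_width': 0.221, 'grip_force': 59.497}
t: 13.68
position: [0.4975, 0.2725, 0.1578]
eef_rot: [1.63, 2.327, -0.287]
contact_force: [-1.4, -0.6, -0.8]
grip_width: 0.225
grip_force: 59.7
7], 'contact_force': [-1.371, -0.619, -0.832], 'moment': [0.12, 0.304, -0.05], 'grip_width': 0.225, 'grip_force': 59.676}
t: 14.02
position: [0.4975, 0.2725, 0.1577]
eef_rot: [1.63, 2.327, -0.287]
contact_force: [-0.5, -1.1, 2.5]
grip_width: 0.226
grip_force: 60.0
7], 'contact_force': [-0.507, -1.069, 2.502], 'moment': [-0.083, 0.361, -0.045], 'grip_width': 0.226, 'grip_force': 59.989}
```

Run:
```python
from h import *
a={'+':[], '-':[], 'e':[]}
for k in range(6):
  for n in('side','top'):
    s=r.observe(); Rm=Ro.from_rotvec(s['eef_rot']).as_matrix(); P=np.array(s['position'])
    im,W=cloud(n); L=((W.reshape(-1,3)-P)@Rm); L[:,2]=.0959-L[:,2]
    sel=np.isfinite(L).all(1)&(abs(L[:,1])<.009)&(L[:,2]>.004)&(L[:,2]<.024)
    if n=='side':
      q=L[sel&(L[:,0]>.047)&(L[:,0]<.066)&(L[:,2]>.01)]; a['+'].append(q)
    else:
      q=L[sel&(L[:,0]<-.047)&(L[:,0]>-.066)]; a['-'].append(q)
    G=L[np.isfinite(L).all(1)&(abs(L[:,1])<.009)&(L[:,2]>.12)&(L[:,2]<.135)&(abs(L[:,0])<.02)]
    a.setdefault(n+'grip',[]).append(G)
for k,v in a.items():
  if v: q=np.concatenate(v); print(k,len(q),np.median(q,0).round(4),np.polyfit(q[:,0],q[:,2],1).round(4))
st(); print(np.degrees(np.arcsin(-Rm[2,0])))
```

```text
+ 625 [0.0565 0.0001 0.0138] [-0.0029  0.014 ]
- 258 [-0.0565  0.0001  0.0139] [-0.0006  0.0138]
sidegrip 1163 [0.0042 0.0007 0.127 ] [-0.0032  0.1271]
topgrip 397 [-0.0073  0.0022  0.128 ] [-0.0103  0.1279]
{'t': 14.617, 'position': [0.497, 0.273, 0.158], 'eef_rot': [1.63, 2.327, -0.287], 'contact_force': [-2.266, -1.096, 4.129], 'moment': [-0.291, 0.282, -0.145], 'grip_width': 0.223, 'grip_force': 60.347}
20.008269639294774
```

The gauge is at 20.0°, to within about 0.3°. I'll ease the contact slightly, let it settle and hand in.

```bash
python3 -m inch '{"dp":[[0,0,0.02],[0,0,0.02],[0,0,0.02],[0,0,0.02],[0,0,0.02],[0,0,0.02],[0,0,0.02],[0,0,0.02],[0,0,0.02],[0,0,0.02],[0,0,0.02],[0,0,0.02]],"angular":[[0,0,0],[0,0,0],[0,0,0],[0,0,0],[0,0,0],[0,0,0],[0,0,0],[0,0,0],[0,0,0],[0,0,0],[0,0,0],[0,0,0]],"grip":[1,1,1,1,1,1,1,1,1,1,1,1]}'; python3 -c "
from h import *
st(); s=r.observe(); f=s['contact_force'][2]; print(np.degrees(np.arcsin(-Ro.from_rotvec(s['eef_rot']).as_matrix()[2,0])))
if -0.5<f<7: print(r.close_job())"
```

```text
t: 15.62
position: [0.4975, 0.2726, 0.1576]
eef_rot: [1.63, 2.327, -0.287]
contact_force: [-1.3, -0.8, 5.3]
grip_width: 0.225
grip_force: 60.3
{'t': 15.617, 'position': [0.497, 0.273, 0.158], 'eef_rot': [1.63, 2.327, -0.287], 'contact_force': [-1.28, -0.827, 5.33], 'moment': [-0.286, 0.189, -0.086], 'grip_width': 0.225, 'grip_force': 60.328}
20.006974415745248
the job is handed in; nothing more can be done
None
```

I handed the job in at 15.6 s with the gauge held by its grip on the stone's low hump, tilted 20.0° towards the low end and pressing with about 8 N; the pointer itself was not visible, so that angle comes from the tool pose and the camera depth of both bar ends.

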